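# Load spray nozzles into the test carrier in reverse order

## Task

Move the four spray nozzles from the wooden tray to the aluminium test carrier, one standing upright in each pocket, in reverse order: the nozzle that starts nearest the tray's red end goes into the pocket farthest from the carrier's red end, the second one into the second-farthest pocket, and so on, so that the one that starts farthest from the tray's red end stands next to the carrier's red end. Do not tip a nozzle over at any time, and leave the glass beaker and the spanner where they are.

Things in the scene. Friction and masses are not known exactly. Their poses are not given: they have to be found in the camera images.
- yellow_nozzle_center (a point): Centre of the loose spray nozzle with the yellow plastic body, on its axis, half-way up (38 mm above its underside). It stands upright, is round about its own z axis, 76 mm tall, 0.12 kg or so: brass foot 34 mm across for the lowest 14 mm, yellow cylindrical body 30 mm across from 14 to 54 mm (the place to grip), narrow brass and steel tip above.
- green_nozzle_center (a point): Centre of the loose spray nozzle with the green plastic body, on its axis, half-way up (38 mm above its underside). It stands upright, is round about its own z axis, 76 mm tall, 0.12 kg or so: brass foot 34 mm across for the lowest 14 mm, green cylindrical body 30 mm across from 14 to 54 mm (the place to grip), narrow brass and steel tip above.
- blue_nozzle_center (a point): Centre of the loose spray nozzle with the blue plastic body, on its axis, half-way up (38 mm above its underside). It stands upright, is round about its own z axis, 76 mm tall, 0.12 kg or so: brass foot 34 mm across for the lowest 14 mm, blue cylindrical body 30 mm across from 14 to 54 mm (the place to grip), narrow brass and steel tip above.
- white_nozzle_center (a point): Centre of the loose spray nozzle with the white plastic body, on its axis, half-way up (38 mm above its underside). It stands upright, is round about its own z axis, 76 mm tall, 0.12 kg or so: brass foot 34 mm across for the lowest 14 mm, white cylindrical body 30 mm across from 14 to 54 mm (the place to grip), narrow brass and steel tip above.
- yellow_collar: Fixed yellow collar on the tray, 58 mm outside, 50 mm inside, 6 mm high, that marks the place where the yellow nozzle stands at the start. Origin on its axis at the tray's top face (on which the nozzle stands), z up.
- green_collar: Fixed green collar on the tray, 58 mm outside, 50 mm inside, 6 mm high, that marks the place where the green nozzle stands at the start. Origin on its axis at the tray's top face (on which the nozzle stands), z up.
- blue_collar: Fixed blue collar on the tray, 58 mm outside, 50 mm inside, 6 mm high, that marks the place where the blue nozzle stands at the start. Origin on its axis at the tray's top face (on which the nozzle stands), z up.
- white_collar: Fixed white collar on the tray, 58 mm outside, 50 mm inside, 6 mm high, that marks the place where the white nozzle stands at the start. Origin on its axis at the tray's top face (on which the nozzle stands), z up.
- tray: Fixed storage tray, a dark brown wooden bar, 264 x 72 mm (long along its y), with a red block 30 mm high at its +y end. Origin: middle of its underside, on the table, z up. Its top, 12 mm above the table, carries the four collars in a row at own y = +96, +32, -32, -96 mm, x = 0, in changing order. It may point any way.
- carrier: Fixed test carrier, an aluminium bar, 264 x 72 mm (long along its y), with a red block 30 mm high at its +y end. Origin: middle of its underside, on the table, z up. Four empty round dark-floored pockets, 50 mm across, 6 mm deep, in a row at own y = +96, +32, -32, -96 mm, x = 0. Its top is 18 mm, the pocket floors 12 mm above the table (a standing nozzle's centre: 50 mm). It may point any way.
- beaker: Bystander: loose clear glass beaker, 68 mm across the rim, 95 mm tall, beyond the racks. Origin at the centre of its underside.
- spanner: Bystander: loose steel spanner, 170 mm long, flat on the table to one side. Origin under its middle.

How it is judged (in metres and radians):
At the end, for the whole second after the job is handed in: All four nozzles stand released, at rest and upright (7 degrees) on the pocket floors (5 mm), within 12 mm along and across the carrier of the middle of the right pocket: the one whose own y in the carrier is minus the own y of the nozzle's collar in the tray (((y of yellow_collar in the frame of tray between 0.076 and 0.116 m and y of yellow_nozzle_center in the frame of carrier between -0.108 and -0.084 m) or (y of yellow_collar in the frame of tray between 0.012 and 0.052 m and y of yellow_nozzle_center in the frame of carrier between -0.044 and -0.02 m) or (y of yellow_collar in the frame of tray between -0.052 and -0.012 m and y of yellow_nozzle_center in the frame of carrier between 0.02 and 0.044 m) or (y of yellow_collar in the frame of tray between -0.116 and -0.076 m and y of yellow_nozzle_center in the frame of carrier between 0.084 and 0.108 m)) and x of yellow_nozzle_center in the frame of carrier between -0.012 and 0.012 m and z of yellow_nozzle_center in the frame of carrier between 0.045 and 0.0545 m and angle between each of yellow_nozzle_center, green_nozzle_center, blue_nozzle_center, white_nozzle_center's own z axis and vertical below 0.12 rad and linear speed of each of yellow_nozzle, green_nozzle, blue_nozzle, white_nozzle below 0.02 m/s and angular speed of each of yellow_nozzle, green_nozzle, blue_nozzle, white_nozzle below 0.2 rad/s and ((y of green_collar in the frame of tray between 0.076 and 0.116 m and y of green_nozzle_center in the frame of carrier between -0.108 and -0.084 m) or (y of green_collar in the frame of tray between 0.012 and 0.052 m and y of green_nozzle_center in the frame of carrier between -0.044 and -0.02 m) or (y of green_collar in the frame of tray between -0.052 and -0.012 m and y of green_nozzle_center in the frame of carrier between 0.02 and 0.044 m) or (y of green_collar in the frame of tray between -0.116 and -0.076 m and y of green_nozzle_center in the frame of carrier between 0.084 and 0.108 m)) and x of green_nozzle_center in the frame of carrier between -0.012 and 0.012 m and z of green_nozzle_center in the frame of carrier between 0.045 and 0.0545 m and ((y of blue_collar in the frame of tray between 0.076 and 0.116 m and y of blue_nozzle_center in the frame of carrier between -0.108 and -0.084 m) or (y of blue_collar in the frame of tray between 0.012 and 0.052 m and y of blue_nozzle_center in the frame of carrier between -0.044 and -0.02 m) or (y of blue_collar in the frame of tray between -0.052 and -0.012 m and y of blue_nozzle_center in the frame of carrier between 0.02 and 0.044 m) or (y of blue_collar in the frame of tray between -0.116 and -0.076 m and y of blue_nozzle_center in the frame of carrier between 0.084 and 0.108 m)) and x of blue_nozzle_center in the frame of carrier between -0.012 and 0.012 m and z of blue_nozzle_center in the frame of carrier between 0.045 and 0.0545 m and ((y of white_collar in the frame of tray between 0.076 and 0.116 m and y of white_nozzle_center in the frame of carrier between -0.108 and -0.084 m) or (y of white_collar in the frame of tray between 0.012 and 0.052 m and y of white_nozzle_center in the frame of carrier between -0.044 and -0.02 m) or (y of white_collar in the frame of tray between -0.052 and -0.012 m and y of white_nozzle_center in the frame of carrier between 0.02 and 0.044 m) or (y of white_collar in the frame of tray between -0.116 and -0.076 m and y of white_nozzle_center in the frame of carrier between 0.084 and 0.108 m)) and x of white_nozzle_center in the frame of carrier between -0.012 and 0.012 m and z of white_nozzle_center in the frame of carrier between 0.045 and 0.0545 m); the robot touches nothing.
It fails at once if a nozzle is tipped over (by more than about 45 degrees) (angle between any of yellow_nozzle_center, green_nozzle_center, blue_nozzle_center, white_nozzle_center's own z axis and vertical above 0.8 rad).
It fails at once if the beaker or the spanner is moved by more than 20 mm (distance of any of beaker, spanner from where it was at the start of the episode above 0.02 m).
It also fails if it takes over 93 s, if anything falls off the work surface, if the arm or the gripper's body presses on something with over 40 N, if the wrist force passes 120 N, or if a joint passes its speed limit or range.

## Robot

A 7-joint arm with a two-finger parallel gripper is mounted at the origin on the work surface. World frame = base frame: x ahead of the robot, y to its left, z up, the work surface at z = 0. Lengths are in m, angles in degrees, forces in N, time in s.
With the tool pointing down it reaches from about 0.4 to 0.85 m from the base axis. Payload 6.9 kg.
Tool frame: the origin (TCP) lies midway between the tips of the shut fingers; the grasp point (between the pads) lies 19 mm behind it; z points along the fingers, y is the line along which they close (so a half turn about z gives the same grasp; the last joint's range is limited). The gripper opens to 85 mm and grips with 20 to 120 N. Pads are 22 mm wide; open, the fingers measure 114 mm over their backs; the gripper's body (76 mm by 85 mm) begins 54 mm behind the grasp point. The pads swing forward as they close: fully open they stand 13 mm farther back than shut.
Start: joints at [-64.601, 29.078, -13.613, 85.955, 7.202, 65.827, -8.869], TCP at [0.207, 0.59, 0.201] pointing down, gripper open.
Joint ranges: [-176.47, 176.47], [-13.61, 117.27], [-81.72, 77.17], [0.22, 143.17], [-87.28, 267.28], [10, 112.55], [-165.47, 165.47]. Speed limits (degrees/s): [136.94, 136.94, 180, 180, 180, 180, 180].

## Interface

Orientations are given as [roll, pitch, yaw] about the fixed x, y, z axes, in that order (R = Rz(yaw) Ry(pitch) Rx(roll)).
In Python, from bench import bot, optics gives the robot as it stands. The module is installed in compiled form; this text tells all that it offers.
- The arm moves only by the tool carry_out, never from a script. Its argument "increments" is a list of rows, each an object of numbers: "x", "y", "z": the shift along the tool's x, y, z each as a share of 1000 mm, from -1 to 1; "rx", "ry", "rz": the turn, a rotation vector about the tool's x, y, z each as a share of 180 degrees, from -1 to 1. A call has 1 to 10 rows; each row shifts and turns the commanded pose from where the row before left it, along the tool's axes as they then stand; what a row does not reach is not made up. A row lasts 1/12 s, in which the tool goes at most 41.7 mm and 7.16 degrees, less where a joint would pass 70% of its speed; a pose out of reach is approached as far as the arm can. A call with a number of a shift or a turn outside -1 to 1 is refused whole. A call with a gripper value outside its range is refused whole. "grip" is the opening, from 0 (shut) to 1 (fully open), set as the call begins (left out, the last holds). The fingers move at their own pace and stop on an object; "grip_force" is the grip in N (left out, the last holds). Time passes only in rows, so rows that do not move let the fingers close. It gives the time, the measured TCP pose, the force, the opening and the grip force at its end, in the units of the state.
- bot.observe(): the state, without advancing time (a new reading comes with each control period).
- optics.camera(name): name is "side" or "top"; returns a dict with "img" (400x640x3 uint8, blue, green, red), "depth" (400x640 float32, m along the optical axis (not along the pixel's ray), 0 where there is no reading), "fx", "fy", "cx", "cy" (pixels), "origin" and "rotation" of the camera in the world. Camera axes: x right, y down, z forward; pixel columns grow to the right and rows downward; lengths in m; the calibration is good to about 2 mm. A picture is of the moment at which its call begins.
- bot.hand_in(): hands the job in; it is judged then, once.
The state is a dict: "time": time; "joints": joint angles; "qvel": joint speeds; "joint_torque": joint torques, N m; "tool_pos": TCP position; "tcp_rot": TCP orientation; "ft_force": force on the tool from outside, world axes, zero at the start; "moment": the same for the moment, N m; "gripper_width": finger opening in m; "finger_force": force on a finger pad.
Only numpy, scipy, OpenCV 4.12 (cv2) and the standard library are available. Lean on these libraries where they do the work, as an engineer would, in place of code of your own. Each camera call takes 0.05 s, during which the arm holds its last target. There are 200 camera calls.

## Working session

There is one attempt and no reset: what is moved stays moved. The work goes in short steps, Python scripts to look and compute and a tool call to move; the robot and the scene stay as the last step left them, time stands still between calls to the robot, and variables do not carry over. Pictures are saved under pics/ and viewed, at most 14 in all, crops included, and the job is handed in when it is done.

Besides the shell and the picture viewer there is one more tool, called as name(argument=value, ...) on one line, values as JSON. carry_out: Moves the arm, as the interface text tells. Its arguments: {"type":"object","properties":{"increments":{"type":"array","items":{"type":"object","properties":{"x":{"type":"number"},"y":{"type":"number"},"z":{"type":"number"},"rx":{"type":"number"},"ry":{"type":"number"},"rz":{"type":"number"}}}},"grip":{"type":"number"},"grip_force":{"type":"number"}},"required":["increments"]}

```bash
mkdir -p pics; python3 - <<'E'
from bench import bot, optics
import cv2
s=bot.observe(); print(s)
for n in("top","side"):
    c=optics.camera(n); cv2.imwrite(f"pics/{n}0.png",c["img"]); print(n,c["fx"],c["cx"],c["cy"],c["origin"],c["rotation"])
E
```

```text
{'time': 0.0, 'joints': array([-64.60074126,  29.12467997, -13.60765347,  86.00752878,
         7.20271317,  65.82555452,  -8.86831687]), 'qvel': array([ 0.0499632 ,  0.03353428,  0.02337208,  0.0107639 , -0.06342285,
        0.01358414, -0.00826927]), 'joint_torque': array([ 2.70082246e-04, -6.20595145e+01, -2.18635038e+00, -2.49658281e+01,
        1.27831183e-02,  1.17692363e-02, -3.74663364e-05]), 'tool_pos': array([0.20704643, 0.5891418 , 0.2003452 ]), 'tcp_rot': array([-1.79901065e+02,  2.98304600e-03,  1.60646326e+02]), 'ft_force': array([-0.63821517, -0.60005839, -0.31956296]), 'moment': array([-0.04054771,  0.00956951,  0.04906294]), 'finger_force': 0.0, 'gripper_width': 0.08547805761129082}
top 377.4349681156523 324.00723165304953 205.0300743177828 [0.48698154 0.01420696 1.17407001] [-1.74585520e+02 -1.52703184e-01 -9.11793520e+01]
side 515.8191733768217 322.71350592034 193.55559667533944 [ 0.39019687 -1.0228547   1.10480734] [-134.84649181    0.20769902  -12.69118965]
```

View pics/top0.png

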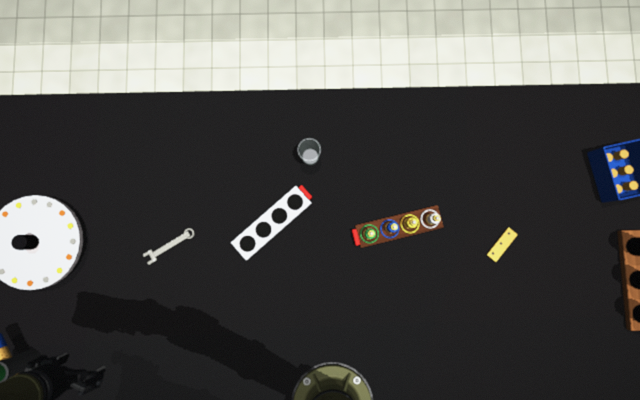

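View pics/side0.png

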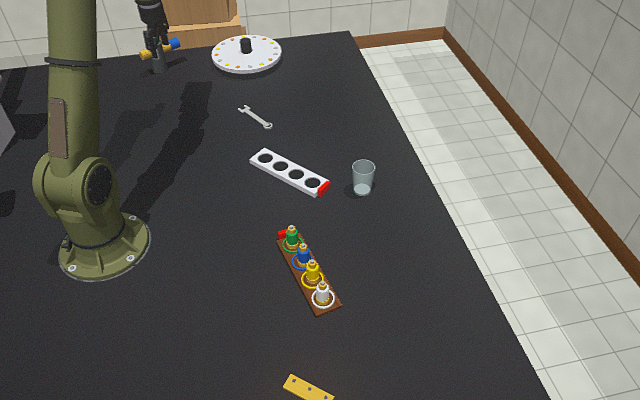

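The top view shows the carrier pockets at about (247,243), (263,229), (279,216) and (295,202), with its red end at (306,192). On the tray, red is at (356,237), then green (369,233), blue (391,228), yellow (410,224) and white (431,218). So green goes to the farthest pocket, then blue, yellow and white in turn, with white next to red.

```bash
cat > h.py <<'E'
from bench import bot, optics
import numpy as np, cv2
from scipy.spatial.transform import Rotation as R
def cam(n):
    c=optics.camera(n); c["R"]=R.from_euler("xyz",c["rotation"],degrees=True).as_matrix(); return c
def onplane(c,uv,z):
    uv=np.atleast_2d(uv).astype(float)
    d=np.c_[(uv[:,0]-c["cx"])/c["fx"],(uv[:,1]-c["cy"])/c["fy"],np.ones(len(uv))]@c["R"].T
    o=np.array(c["origin"]); return o+d*((z-o[2])/d[:,2])[:,None]
def cloud(c):
    v,u=np.mgrid[0:400,0:640]; d=c["depth"]
    p=np.stack([(u-c["cx"])/c["fx"]*d,(v-c["cy"])/c["fy"]*d,d],-1)
    return p@c["R"].T+np.array(c["origin"])
E
python3 - <<'E'
from h import *
np.set_printoptions(precision=4,suppress=True)
for n in("top","side"):
    c=cam(n); P=cloud(c); hsv=cv2.cvtColor(c["img"],cv2.COLOR_BGR2HSV)
    near=(P[...,0]>.3)&(P[...,0]<.8)&(P[...,1]>-.35)&(P[...,1]<.35)
    # carrier: white/bright
    m=((hsv[...,1]<50)&(hsv[...,2]>150)&near).astype(np.uint8)
    k,l,st,ce=cv2.connectedComponentsWithStats(m); i=1+np.argmax(st[1:,4]); print(n,"carrier area",st[i])
    cm=(l==i).astype(np.uint8); cs,h=cv2.findContours(cm,cv2.RETR_CCOMP,cv2.CHAIN_APPROX_NONE)
    for j,q in enumerate(cs):
        if h[0][j][3]>=0 and len(q)>8:
            (e,a,_)=cv2.fitEllipse(q); print(" pocket px",np.array(e),np.array(a),"world",onplane(c,e,.018)[0])
    ow=onplane(c,np.vstack([q for j,q in enumerate(cs) if h[0][j][3]<0]).reshape(-1,2),.018)[:,:2]
    print(" rect",cv2.minAreaRect((ow*1000).astype(np.float32)), "z",np.median(P[cm>0],0))
    # tips & tall points in tray region
    t=near&(P[...,2]>.045)&(P[...,2]<.1)&(c["depth"]>0)&(P[...,1]<-.0)
    k,l,st,ce=cv2.connectedComponentsWithStats(t.astype(np.uint8))
    for i in range(1,k):
        if st[i,4]>15:
            q=P[l==i]; print(" tall",ce[i],st[i,4],"min",q.min(0),"max",q.max(0),"toptip",q[q[:,2]>q[:,2].max()-.008].mean(0))
    m=near&(P[...,2]>.006)&(P[...,2]<.1)&(P[...,1]<-.0)
    k,l,st,ce=cv2.connectedComponentsWithStats(((hsv[...,2]>45)&(hsv[...,1]>80)&near&(P[...,1]<.0)).astype(np.uint8))
    for i in range(1,k):
        if st[i,4]>60: 
            q=P[l==i]; q=q[(q[:,2]<.03)]; print(" sat",ce[i],st[i],cv2.minAreaRect((q[:,:2]*1000).astype(np.float32)))
    for nm,lo,hi in(("red",(170,120,80),(180,255,255)),("red",(0,150,130),(6,255,255))):
        mm=(cv2.inRange(hsv,lo,hi)>0)&near
        k,l,st,ce=cv2.connectedComponentsWithStats(mm.astype(np.uint8))
        for i in range(1,k):
            if st[i,4]>15: print(" red",ce[i],st[i,4],P[l==i].mean(0))
    big=cv2.resize(c["img"][190:260,225:450] if n=="top" else c["img"][140:330,230:390],None,fx=3,fy=3,interpolation=cv2.INTER_CUBIC); cv2.imwrite(f"pics/{n}1.png",big)
E
```

```text
top carrier area [ 231  186   80   74 1347]
 pocket px [247.0374 243.1283] [16.4279 16.6764] world [0.4847 0.2457 0.018 ]
 pocket px [262.9939 229.2742] [16.3316 16.7573] world [0.5258 0.1969 0.018 ]
 pocket px [278.8563 215.3404] [16.1835 16.7596] world [0.5675 0.148  0.018 ]
 pocket px [294.4707 201.5293] [16.4131 16.6063] world [0.6091 0.0996 0.018 ]
 rect ((546.9464721679688, 172.73306274414062), (74.47367858886719, 265.764892578125), 40.40275192260742) z [0.5449 0.1747 0.0182]
 tall [434.61 218.66] 100 min [ 0.5301 -0.3313  0.0473] max [ 0.5591 -0.3016  0.0915] toptip [ 0.5453 -0.3177  0.0893]
 tall [411.49 222.78] 100 min [ 0.519  -0.2641  0.0455] max [ 0.5486 -0.2346  0.092 ] toptip [ 0.535  -0.2492  0.0876]
 tall [392.7292 227.2604] 96 min [ 0.5083 -0.2071  0.0451] max [ 0.5383 -0.1773  0.0922] toptip [ 0.5222 -0.1928  0.0891]
 tall [370.2418 233.7473] 91 min [ 0.4894 -0.1389  0.0466] max [ 0.5188 -0.1109  0.0938] toptip [ 0.5048 -0.1257  0.0891]
 sat [390.6882 227.9256] [ 351  205   91   43 1748] ((526.8709716796875, -215.325439453125), (74.6595230102539, 284.0637512207031),
[... 1037 characters left out ...]
0.1824  0.0892] toptip [ 0.5201 -0.1917  0.0852]
 tall [311.7805 267.6463] 164 min [ 0.518  -0.2656  0.0452] max [ 0.5483 -0.2354  0.0904] toptip [ 0.5327 -0.2484  0.0867]
 tall [322.046  289.0057] 174 min [ 0.5283 -0.3325  0.0452] max [ 0.559  -0.3041  0.0886] toptip [ 0.5433 -0.3166  0.0847]
 sat [303.9146 266.4255] [ 276  226   66   89 2014] ((521.553955078125, -195.8794708251953), (78.40499877929688, 313.7290344238281), 12.70229434967041)
 sat [323.1053 300.5965] [314 293  19  13 114] ((546.6852416992188, -315.58978271484375), (36.68381881713867, 46.06533432006836), 85.00191497802734)
 red [323.2043 188.0968] 93 [0.6322 0.0628 0.0217]
 red [281.7797 233.3051] 59 [ 0.4808 -0.089   0.0247]
```

View pics/top1.png

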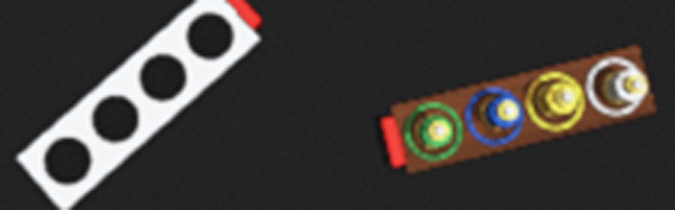

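The crop confirms the order: green, blue, yellow, white going away from the tray's red end. The two cameras agree to about 3 mm, and the pocket spacing comes out at 64 mm as it should. I'll turn first, then travel to above green.

carry_out(increments=[{"rz": 0.0359}, {"rz": 0.0359}, {"rz": 0.0359}, {"rz": 0.0359}, {"rz": 0.0359}, {"rz": 0.0359}, {"rz": 0.0359}, {"rz": 0.0359}, {"rz": 0.0359}], grip=1, grip_force=40)

```text
schema error: expected keys x, y, z, rx, ry, rz
```

carry_out(increments=[{"x": -0.038, "y": 0.0068, "z": 0.0025}, {"x": -0.038, "y": 0.0068, "z": 0.0025}, {"x": -0.038, "y": 0.0068, "z": 0.0025}, {"x": -0.038, "y": 0.0068, "z": 0.0025}, {"x": -0.038, "y": 0.0068, "z": 0.0025}, {"x": -0.038, "y": 0.0068, "z": 0.0025}, {"x": -0.038, "y": 0.0068, "z": 0.0025}, {"x": -0.038, "y": 0.0068, "z": 0.0025}, {"x": -0.038, "y": 0.0068, "z": 0.0025}, {"x": -0.038, "y": 0.0068, "z": 0.0025}])

```text
schema error: expected keys x, y, z, rx, ry, rz
```

carry_out(increments=[{"x": -0.038, "y": 0.0068, "z": 0.0025}, {"x": -0.038, "y": 0.0068, "z": 0.0025}, {"x": -0.038, "y": 0.0068, "z": 0.0025}, {"x": -0.038, "y": 0.0068, "z": 0.0025}, {"x": -0.038, "y": 0.0068, "z": 0.0025}, {"x": -0.038, "y": 0.0068, "z": 0.0025}, {"x": -0.038, "y": 0.0068, "z": 0.0025}, {"x": -0.038, "y": 0.0068, "z": 0.0025}, {"x": -0.038, "y": 0.0068, "z": 0.0025}, {"x": -0.038, "y": 0.0068, "z": 0.0025}])

```text
schema error: expected keys x, y, z, rx, ry, rz
```

carry_out(increments=[{}, {}])

```text
schema error: expected keys x, y, z, rx, ry, rz
```

```bash
cat > go.py <<'E'
# usage: go.py x y z yaw : tool-frame shift & turn still to go
import sys; from h import *
s=bot.observe(); p=np.array(s["tool_pos"]); r=R.from_euler("xyz",s["tcp_rot"],degrees=True)
t=np.array(list(map(float,sys.argv[1:4]))); g=R.from_euler("xyz",[180,0,float(sys.argv[4])],degrees=True)
print("t",s["time"],"pos",p.round(4),"rot",np.round(s["tcp_rot"],2),"w",s["gripper_width"],"f",np.round(s["ft_force"],1))
print("shift",r.inv().apply(t-p).round(4),"turn/180",(r.inv()*g).as_rotvec(degrees=True).round(2)/180, "shift in end frame",g.inv().apply(t-p).round(4))
E
python3 go.py .504 -.125 .032 102.5
```

```text
t 0.2 pos [0.2071 0.5893 0.2006] rot [-179.93    0.    160.64] w 0.08525125408136248 f [-0.5  0.6 -0.1]
shift [-0.5169 -0.5754  0.1693] turn/180 [-3.33333333e-04  1.66666667e-04  3.23000000e-01] shift in end frame [-0.7617  0.1353  0.1686]
```

All six keys are needed in each row.

carry_out(increments=[{"x": 0, "y": 0, "z": 0, "rx": 0, "ry": 0, "rz": 0.0359}, {"x": 0, "y": 0, "z": 0, "rx": 0, "ry": 0, "rz": 0.0359}, {"x": 0, "y": 0, "z": 0, "rx": 0, "ry": 0, "rz": 0.0359}, {"x": 0, "y": 0, "z": 0, "rx": 0, "ry": 0, "rz": 0.0359}, {"x": 0, "y": 0, "z": 0, "rx": 0, "ry": 0, "rz": 0.0359}, {"x": 0, "y": 0, "z": 0, "rx": 0, "ry": 0, "rz": 0.0359}, {"x": 0, "y": 0, "z": 0, "rx": 0, "ry": 0, "rz": 0.0359}, {"x": 0, "y": 0, "z": 0, "rx": 0, "ry": 0, "rz": 0.0359}, {"x": 0, "y": 0, "z": 0, "rx": 0, "ry": 0, "rz": 0.0359}], grip=1, grip_force=40)

```text
time: 0.95
tool_pos: [0.207, 0.5895, 0.201]
tcp_rot: [-180.0, 0.0, 102.2]
ft_force: [0.7, 0.1, -0.1]
gripper_width: 0.0854
finger_force: 0.0
```

carry_out(increments=[{"x": -0.038, "y": 0.0068, "z": 0.0025, "rx": 0, "ry": 0, "rz": 0}, {"x": -0.038, "y": 0.0068, "z": 0.0025, "rx": 0, "ry": 0, "rz": 0}, {"x": -0.038, "y": 0.0068, "z": 0.0025, "rx": 0, "ry": 0, "rz": 0}, {"x": -0.038, "y": 0.0068, "z": 0.0025, "rx": 0, "ry": 0, "rz": 0}, {"x": -0.038, "y": 0.0068, "z": 0.0025, "rx": 0, "ry": 0, "rz": 0}, {"x": -0.038, "y": 0.0068, "z": 0.0025, "rx": 0, "ry": 0, "rz": 0}, {"x": -0.038, "y": 0.0068, "z": 0.0025, "rx": 0, "ry": 0, "rz": 0}, {"x": -0.038, "y": 0.0068, "z": 0.0025, "rx": 0, "ry": 0, "rz": 0}, {"x": -0.038, "y": 0.0068, "z": 0.0025, "rx": 0, "ry": 0, "rz": 0}, {"x": -0.038, "y": 0.0068, "z": 0.0025, "rx": 0, "ry": 0, "rz": 0}])

```text
time: 1.78
tool_pos: [0.356, 0.2316, 0.1762]
tcp_rot: [180.0, -0.0, 102.5]
ft_force: [1.5, -0.0, -0.2]
gripper_width: 0.0856
finger_force: 0.0
```

carry_out(increments=[{"x": -0.038, "y": 0.0068, "z": 0.0025, "rx": 0, "ry": 0, "rz": 0}, {"x": -0.038, "y": 0.0068, "z": 0.0025, "rx": 0, "ry": 0, "rz": 0}, {"x": -0.038, "y": 0.0068, "z": 0.0025, "rx": 0, "ry": 0, "rz": 0}, {"x": -0.038, "y": 0.0068, "z": 0.0025, "rx": 0, "ry": 0, "rz": 0}, {"x": -0.038, "y": 0.0068, "z": 0.0025, "rx": 0, "ry": 0, "rz": 0}, {"x": -0.038, "y": 0.0068, "z": 0.0025, "rx": 0, "ry": 0, "rz": 0}, {"x": -0.038, "y": 0.0068, "z": 0.0025, "rx": 0, "ry": 0, "rz": 0}, {"x": -0.038, "y": 0.0068, "z": 0.0025, "rx": 0, "ry": 0, "rz": 0}, {"x": -0.038, "y": 0.0068, "z": 0.0025, "rx": 0, "ry": 0, "rz": 0}, {"x": 0, "y": 0, "z": 0, "rx": 0, "ry": 0, "rz": 0}])

```text
time: 2.62
tool_pos: [0.4912, -0.0958, 0.1536]
tcp_rot: [179.9, 0.3, 102.0]
ft_force: [-0.2, -1.0, 0.8]
gripper_width: 0.0852
finger_force: 0.0
```

```bash
python3 go.py .504 -.125 .032 102.5
```

```text
t 2.6167 pos [ 0.4912 -0.0958  0.1536] rot [179.94   0.29 101.98] w 0.08518577664849142 f [-0.2 -1.   0.8]
shift [-0.0306  0.0063  0.1218] turn/180 [ 0.00027778  0.00161111 -0.00288889] shift in end frame [-0.0313  0.0062  0.1216]
```

carry_out(increments=[{"x": -0.0155, "y": 0.0032, "z": 0.01, "rx": 0, "ry": 0, "rz": 0}, {"x": -0.0155, "y": 0.0032, "z": 0.01, "rx": 0, "ry": 0, "rz": 0}, {"x": 0, "y": 0, "z": 0, "rx": 0, "ry": 0, "rz": 0}, {"x": 0, "y": 0, "z": 0, "rx": 0, "ry": 0, "rz": 0}])

```text
time: 2.95
tool_pos: [0.5019, -0.1165, 0.1331]
tcp_rot: [-179.9, -0.0, 102.4]
ft_force: [0.9, 0.4, 0.6]
gripper_width: 0.0852
finger_force: 0.0
```

```bash
python3 go.py .504 -.125 .032 102.5; python3 - <<'E'
from h import *
c=cam("side"); cv2.imwrite("pics/s2.png",cv2.resize(c["img"][130:330,180:440],None,fx=3,fy=3))
E
```

```text
t 2.95 pos [ 0.5019 -0.1165  0.1331] rot [-1.7992e+02 -2.0000e-02  1.0240e+02] w 0.08515274583681036 f [0.9 0.4 0.6]
shift [-0.0088  0.0004  0.1011] turn/180 [-0.00044444 -0.00011111 -0.00055556] shift in end frame [-0.0088  0.0002  0.1011]
```

View pics/s2.png

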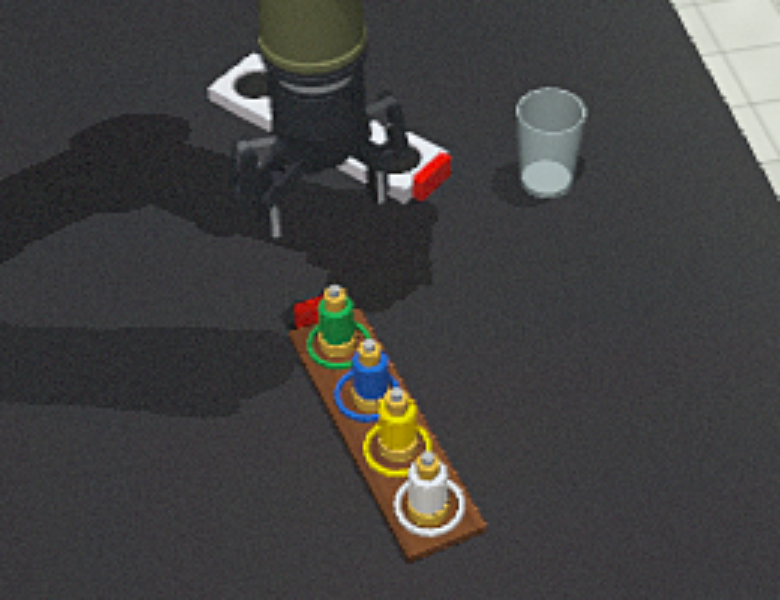

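The gripper straddles the green nozzle's line across the row, with the tips high and clear at about (275,220) and (380,185). The commanded pose carries over between rows, so I'll correct by the settled residual and descend.

carry_out(increments=[{"x": -0.009, "y": 0.0003, "z": 0, "rx": 0, "ry": 0, "rz": 0}, {"x": 0, "y": 0, "z": 0.02, "rx": 0, "ry": 0, "rz": 0}, {"x": 0, "y": 0, "z": 0.02, "rx": 0, "ry": 0, "rz": 0}, {"x": 0, "y": 0, "z": 0.02, "rx": 0, "ry": 0, "rz": 0}, {"x": 0, "y": 0, "z": 0.02, "rx": 0, "ry": 0, "rz": 0}, {"x": 0, "y": 0, "z": 0.015, "rx": 0, "ry": 0, "rz": 0}, {"x": 0, "y": 0, "z": 0.006, "rx": 0, "ry": 0, "rz": 0}, {"x": 0, "y": 0, "z": 0, "rx": 0, "ry": 0, "rz": 0}, {"x": 0, "y": 0, "z": 0, "rx": 0, "ry": 0, "rz": 0}, {"x": 0, "y": 0, "z": 0, "rx": 0, "ry": 0, "rz": 0}])

```text
time: 3.83
tool_pos: [0.5054, -0.1251, 0.0338]
tcp_rot: [179.9, 0.0, 102.5]
ft_force: [-0.1, -0.3, -0.6]
gripper_width: 0.0853
finger_force: 0.0
```

```bash
python3 go.py .504 -.125 .032 102.5
```

```text
t 3.8333 pos [ 0.5054 -0.1251  0.0338] rot [1.7991e+02 4.0000e-02 1.0250e+02] w 0.08525887752088852 f [-0.1 -0.3 -0.6]
shift [ 0.0004 -0.0014  0.0018] turn/180 [0.0005     0.00022222 0.        ] shift in end frame [ 0.0004 -0.0014  0.0018]
```

carry_out(increments=[{"x": 0, "y": -0.001, "z": 0.001, "rx": 0, "ry": 0, "rz": 0}, {"x": 0, "y": 0, "z": 0, "rx": 0, "ry": 0, "rz": 0}, {"x": 0, "y": 0, "z": 0, "rx": 0, "ry": 0, "rz": 0}, {"x": 0, "y": 0, "z": 0, "rx": 0, "ry": 0, "rz": 0}, {"x": 0, "y": 0, "z": 0, "rx": 0, "ry": 0, "rz": 0}, {"x": 0, "y": 0, "z": 0, "rx": 0, "ry": 0, "rz": 0}, {"x": 0, "y": 0, "z": 0, "rx": 0, "ry": 0, "rz": 0}, {"x": 0, "y": 0, "z": 0, "rx": 0, "ry": 0, "rz": 0}], grip=0, grip_force=40)

```text
time: 4.5
tool_pos: [0.5041, -0.1253, 0.0321]
tcp_rot: [179.9, 0.0, 102.5]
ft_force: [0.3, 0.1, 6.9]
gripper_width: 0.0268
finger_force: 39.1
```

carry_out(increments=[{"x": 0, "y": 0, "z": -0.01, "rx": 0, "ry": 0, "rz": 0}, {"x": 0, "y": 0, "z": -0.02, "rx": 0, "ry": 0, "rz": 0}, {"x": 0, "y": 0, "z": -0.025, "rx": 0, "ry": 0, "rz": 0}, {"x": 0, "y": 0, "z": -0.025, "rx": 0, "ry": 0, "rz": 0}, {"x": 0, "y": 0, "z": -0.015, "rx": 0, "ry": 0, "rz": 0}, {"x": 0, "y": 0, "z": 0, "rx": 0, "ry": 0, "rz": 0}, {"x": 0, "y": 0, "z": 0, "rx": 0, "ry": 0, "rz": 0}])

```text
time: 5.08
tool_pos: [0.5038, -0.1251, 0.1274]
tcp_rot: [179.9, 0.0, 102.5]
ft_force: [-0.0, -0.0, -1.8]
gripper_width: 0.0266
finger_force: 39.5
```

```bash
python3 go.py .4828 .245 .034 130.6; python3 - <<'E'
from h import *
c=cam("side"); cv2.imwrite("pics/s3.png",cv2.resize(c["img"][160:330,200:400],None,fx=3,fy=3))
E
```

```text
t 5.0833 pos [ 0.5038 -0.1251  0.1274] rot [1.7993e+02 3.0000e-02 1.0249e+02] w 0.026618863555007186 f [-0.  -0.  -1.8]
shift [0.366  0.0595 0.0933] turn/180 [ 0.00038889  0.00022222 -0.15616667] shift in end frame [0.2947 0.225  0.0934]
```

View pics/s3.png

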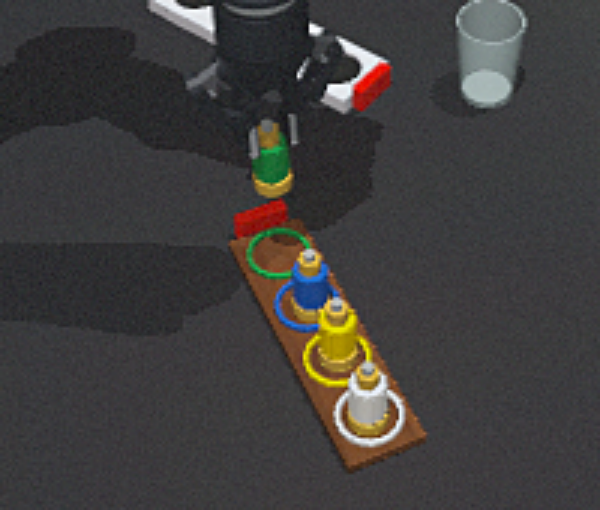

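Green is held upright at about (272,160), and the others are undisturbed. Now carrying it to the farthest pocket.

carry_out(increments=[{"x": 0.0366, "y": 0.006, "z": 0, "rx": 0, "ry": 0, "rz": 0}, {"x": 0.0366, "y": 0.006, "z": 0, "rx": 0, "ry": 0, "rz": 0}, {"x": 0.0366, "y": 0.006, "z": 0, "rx": 0, "ry": 0, "rz": 0}, {"x": 0.0366, "y": 0.006, "z": 0, "rx": 0, "ry": 0, "rz": 0}, {"x": 0.0366, "y": 0.006, "z": 0, "rx": 0, "ry": 0, "rz": 0}, {"x": 0.0366, "y": 0.006, "z": 0, "rx": 0, "ry": 0, "rz": 0}, {"x": 0.0366, "y": 0.006, "z": 0, "rx": 0, "ry": 0, "rz": 0}, {"x": 0.0366, "y": 0.006, "z": 0, "rx": 0, "ry": 0, "rz": 0}, {"x": 0.0366, "y": 0.006, "z": 0, "rx": 0, "ry": 0, "rz": 0}, {"x": 0.0366, "y": 0.006, "z": 0, "rx": 0, "ry": 0, "rz": 0}])

```text
time: 5.97
tool_pos: [0.4816, 0.2465, 0.1251]
tcp_rot: [-179.8, 0.1, 102.5]
ft_force: [0.6, -0.2, -1.4]
gripper_width: 0.0269
finger_force: 39.5
```

carry_out(increments=[{"x": 0, "y": 0, "z": 0, "rx": 0, "ry": 0, "rz": -0.0312}, {"x": 0, "y": 0, "z": 0, "rx": 0, "ry": 0, "rz": -0.0312}, {"x": 0, "y": 0, "z": 0, "rx": 0, "ry": 0, "rz": -0.0312}, {"x": 0, "y": 0, "z": 0, "rx": 0, "ry": 0, "rz": -0.0312}, {"x": 0, "y": 0, "z": 0, "rx": 0, "ry": 0, "rz": -0.0312}, {"x": 0, "y": 0, "z": 0, "rx": 0, "ry": 0, "rz": 0}, {"x": 0, "y": 0, "z": 0, "rx": 0, "ry": 0, "rz": 0}, {"x": 0, "y": 0, "z": 0, "rx": 0, "ry": 0, "rz": 0}])

```text
time: 6.63
tool_pos: [0.4826, 0.2448, 0.1259]
tcp_rot: [-179.9, -0.0, 130.4]
ft_force: [0.4, 1.0, -1.0]
gripper_width: 0.027
finger_force: 39.6
```

```bash
python3 go.py .4828 .245 .034 130.6; python3 - <<'E'
from h import *
a=cam("side");b=cam("top")
cv2.imwrite("pics/s4.png",np.vstack([cv2.resize(a["img"][110:210,200:400],None,fx=3,fy=3),cv2.resize(b["img"][180:280,200:400],None,fx=3,fy=3)]))
E
```

```text
t 6.6333 pos [0.4826 0.2448 0.1259] rot [-1.7991e+02 -2.0000e-02  1.3038e+02] w 0.027048746533089568 f [ 0.4  1.  -1. ]
shift [-0.      0.0004  0.0919] turn/180 [-0.0005     -0.00011111 -0.00122222] shift in end frame [-0.      0.0002  0.0919]
```

View pics/s4.png

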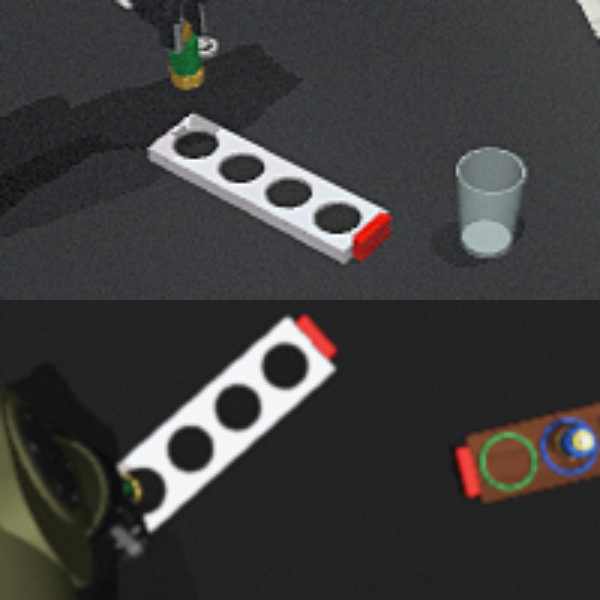

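Green hangs upright above the farthest pocket. Lowering, releasing and retreating.

carry_out(increments=[{"x": 0, "y": 0, "z": 0.02, "rx": 0, "ry": 0, "rz": 0}, {"x": 0, "y": 0, "z": 0.025, "rx": 0, "ry": 0, "rz": 0}, {"x": 0, "y": 0, "z": 0.025, "rx": 0, "ry": 0, "rz": 0}, {"x": 0, "y": 0, "z": 0.012, "rx": 0, "ry": 0, "rz": 0}, {"x": 0, "y": 0, "z": 0.006, "rx": 0, "ry": 0, "rz": 0}, {"x": 0, "y": 0, "z": 0.004, "rx": 0, "ry": 0, "rz": 0}, {"x": 0, "y": 0, "z": 0, "rx": 0, "ry": 0, "rz": 0}, {"x": 0, "y": 0, "z": 0, "rx": 0, "ry": 0, "rz": 0}, {"x": 0, "y": 0, "z": 0, "rx": 0, "ry": 0, "rz": 0}])

```text
time: 7.48
tool_pos: [0.4837, 0.2455, 0.0356]
tcp_rot: [179.9, 0.0, 130.6]
ft_force: [-0.9, 0.3, -0.8]
gripper_width: 0.0268
finger_force: 39.6
```

carry_out(increments=[{"x": 0, "y": 0, "z": 0.0025, "rx": 0, "ry": 0, "rz": 0}, {"x": 0, "y": 0, "z": 0, "rx": 0, "ry": 0, "rz": 0}, {"x": 0, "y": 0, "z": 0, "rx": 0, "ry": 0, "rz": 0}])

```text
time: 7.73
tool_pos: [0.4832, 0.2452, 0.0325]
tcp_rot: [180.0, 0.0, 130.6]
ft_force: [0.5, 1.0, -1.5]
gripper_width: 0.0266
finger_force: 39.6
```

carry_out(increments=[{"x": 0, "y": 0, "z": 0, "rx": 0, "ry": 0, "rz": 0}, {"x": 0, "y": 0, "z": 0, "rx": 0, "ry": 0, "rz": 0}, {"x": 0, "y": 0, "z": 0, "rx": 0, "ry": 0, "rz": 0}, {"x": 0, "y": 0, "z": 0, "rx": 0, "ry": 0, "rz": 0}, {"x": 0, "y": 0, "z": 0, "rx": 0, "ry": 0, "rz": 0}, {"x": 0, "y": 0, "z": 0, "rx": 0, "ry": 0, "rz": 0}], grip=1)

```text
time: 8.23
tool_pos: [0.4831, 0.2452, 0.0322]
tcp_rot: [180.0, 0.0, 130.6]
ft_force: [-0.7, 0.6, 0.5]
gripper_width: 0.0856
finger_force: 0.0
```

carry_out(increments=[{"x": 0, "y": 0, "z": -0.02, "rx": 0, "ry": 0, "rz": 0}, {"x": 0, "y": 0, "z": -0.03, "rx": 0, "ry": 0, "rz": 0}, {"x": 0, "y": 0, "z": -0.03, "rx": 0, "ry": 0, "rz": 0}, {"x": 0, "y": 0, "z": -0.015, "rx": 0, "ry": 0, "rz": 0}, {"x": 0, "y": 0, "z": 0, "rx": 0, "ry": 0, "rz": 0.0312}, {"x": 0, "y": 0, "z": 0, "rx": 0, "ry": 0, "rz": 0.0312}, {"x": 0, "y": 0, "z": 0, "rx": 0, "ry": 0, "rz": 0.0312}, {"x": 0, "y": 0, "z": 0, "rx": 0, "ry": 0, "rz": 0.0312}, {"x": 0, "y": 0, "z": 0, "rx": 0, "ry": 0, "rz": 0.0312}, {"x": 0, "y": 0, "z": 0, "rx": 0, "ry": 0, "rz": 0}])

```text
time: 9.07
tool_pos: [0.4829, 0.2452, 0.1272]
tcp_rot: [-180.0, 0.0, 102.2]
ft_force: [-1.1, -0.5, -0.1]
gripper_width: 0.0856
finger_force: 0.0
```

```bash
python3 go.py .5215 -.193 .028 102.5; cat > tall.py <<'E'
from h import *
np.set_printoptions(precision=4,suppress=True)
A=np.array([.4828,.245]); D=np.array([.6072,.0993]); e=(A-D)/np.linalg.norm(A-D)*-1; M=(A+D)/2
for n in("top","side"):
    c=cam(n);P=cloud(c); t=(P[...,0]>.42)&(P[...,0]<.68)&(P[...,1]>-.36)&(P[...,1]<.3)&(P[...,2]>.045)&(P[...,2]<.1)
    k,l,st,ce=cv2.connectedComponentsWithStats(t.astype(np.uint8))
    for i in range(1,k):
        if 60<st[i,4]<250:
            q=P[l==i]; m=(q.min(0)+q.max(0))/2; hi=q[q[:,2]>q[:,2].max()-.008].mean(0); d=m[:2]-M
            print(n,ce[i].round(0),st[i,4],"mid",m[:2],"tip",hi,"size",np.ptp(q,0),"carrier along(+red)/across",np.array([d@e,d[0]*e[1]-d[1]*e[0]]) if m[1]>0 else "",c["img"][l==i].mean(0).round())
E
python3 tall.py
```

```text
t 9.0667 pos [0.4829 0.2452 0.1272] rot [-1.7999e+02  1.0000e-02  1.0225e+02] w 0.08556483936294719 f [-1.1 -0.5 -0.1]
shift [-0.4364 -0.0553  0.0992] turn/180 [-5.55555556e-05  5.55555556e-05 -1.38888889e-03] shift in end frame [-0.4362 -0.0572  0.0992]
top [434. 219.] 105 mid [ 0.5452 -0.3165] tip [ 0.5454 -0.3169  0.0885] size [0.0302 0.0288 0.0458] carrier along(+red)/across  [168. 193. 197.]
top [412. 223.] 96 mid [ 0.5338 -0.2486] tip [ 0.5347 -0.2491  0.0854] size [0.0296 0.0297 0.0437] carrier along(+red)/across  [ 98. 194. 204.]
top [393. 227.] 93 mid [ 0.5233 -0.1918] tip [ 0.5217 -0.1928  0.0881] size [0.0299 0.029  0.0418] carrier along(+red)/across  [162. 144. 127.]
top [246. 244.] 85 mid [0.4823 0.2423] tip [0.482  0.2434 0.0882] size [0.0294 0.0259 0.0448] carrier along(+red)/across [-0.0941  0.0021] [ 79. 140. 109.]
side [263. 147.] 113 mid [0.48   0.2424] tip [0.4799 0.2428 0.0892] size [0.03   0.0279 0.0488] carrier along(+red)/across [-0.0956  0.0038] [ 64. 122.  78.]
side [303. 251.] 154 mid [ 0.5202 -0.1944] tip [ 0.5195 -0.1921  0.0877] size [0.0305 0.0277 0.0467] carrier along(+red)/across  [128. 107.  88.]
side [312. 268.] 157 mid [ 0.5331 -0.2502] tip [ 0.5322 -0.2489  0.0855] size [0.0303 0.0266 0.0449] carrier along(+red)/across  [ 34. 162. 183.]
side [322. 289.] 173 mid [ 0.5436 -0.3191] tip [ 0.5437 -0.3158  0.0871] size [0.0318 0.0262 0.0469] carrier along(+red)/across  [151. 174. 181.]
```

Green stands within 4 mm of the pocket's centre. Next is blue.

carry_out(increments=[{"x": -0.0397, "y": -0.0052, "z": 0, "rx": 0, "ry": 0, "rz": 0}, {"x": -0.0397, "y": -0.0052, "z": 0, "rx": 0, "ry": 0, "rz": 0}, {"x": -0.0397, "y": -0.0052, "z": 0, "rx": 0, "ry": 0, "rz": 0}, {"x": -0.0397, "y": -0.0052, "z": 0, "rx": 0, "ry": 0, "rz": 0}, {"x": -0.0397, "y": -0.0052, "z": 0, "rx": 0, "ry": 0, "rz": 0}, {"x": -0.0397, "y": -0.0052, "z": 0, "rx": 0, "ry": 0, "rz": 0}, {"x": -0.0397, "y": -0.0052, "z": 0, "rx": 0, "ry": 0, "rz": 0}, {"x": -0.0397, "y": -0.0052, "z": 0, "rx": 0, "ry": 0, "rz": 0}, {"x": -0.0397, "y": -0.0052, "z": 0, "rx": 0, "ry": 0, "rz": 0}, {"x": -0.0397, "y": -0.0052, "z": 0, "rx": 0, "ry": 0, "rz": 0}])

```text
time: 10.0
tool_pos: [0.518, -0.1557, 0.1273]
tcp_rot: [180.0, -0.0, 102.7]
ft_force: [1.0, 0.1, 0.5]
gripper_width: 0.0856
finger_force: 0.0
```

carry_out(increments=[{"x": -0.0397, "y": -0.0052, "z": 0, "rx": 0, "ry": 0, "rz": 0}, {"x": 0, "y": 0, "z": 0, "rx": 0, "ry": 0, "rz": 0}, {"x": 0, "y": 0, "z": 0, "rx": 0, "ry": 0, "rz": 0}, {"x": 0, "y": 0, "z": 0, "rx": 0, "ry": 0, "rz": 0}, {"x": 0, "y": 0, "z": 0, "rx": 0, "ry": 0, "rz": 0}])

```text
time: 10.42
tool_pos: [0.5217, -0.1918, 0.127]
tcp_rot: [-180.0, -0.1, 102.7]
ft_force: [-0.3, 0.8, -0.3]
gripper_width: 0.0854
finger_force: 0.0
```

```bash
python3 go.py .5217 -.193 .029 102.5
```

```text
t 10.4167 pos [ 0.5217 -0.1918  0.127 ] rot [-1.7999e+02 -7.0000e-02  1.0267e+02] w 0.0854196194333175 f [-0.3  0.8 -0.3]
shift [-0.0013 -0.0003  0.098 ] turn/180 [-5.55555556e-05 -3.88888889e-04  9.44444444e-04] shift in end frame [-0.0012 -0.0003  0.098 ]
```

carry_out(increments=[{"x": -0.001, "y": 0, "z": 0.018, "rx": 0, "ry": 0, "rz": 0}, {"x": 0, "y": 0, "z": 0.025, "rx": 0, "ry": 0, "rz": 0}, {"x": 0, "y": 0, "z": 0.025, "rx": 0, "ry": 0, "rz": 0}, {"x": 0, "y": 0, "z": 0.018, "rx": 0, "ry": 0, "rz": 0}, {"x": 0, "y": 0, "z": 0.008, "rx": 0, "ry": 0, "rz": 0}, {"x": 0, "y": 0, "z": 0.004, "rx": 0, "ry": 0, "rz": 0}, {"x": 0, "y": 0, "z": 0, "rx": 0, "ry": 0, "rz": 0}, {"x": 0, "y": 0, "z": 0, "rx": 0, "ry": 0, "rz": 0}])

```text
time: 11.08
tool_pos: [0.5225, -0.1942, 0.03]
tcp_rot: [179.9, 0.0, 102.5]
ft_force: [-1.0, 0.1, -0.4]
gripper_width: 0.0851
finger_force: 0.0
```

carry_out(increments=[{"x": 0, "y": 0, "z": 0, "rx": 0, "ry": 0, "rz": 0}, {"x": 0, "y": 0, "z": 0, "rx": 0, "ry": 0, "rz": 0}, {"x": 0, "y": 0, "z": 0, "rx": 0, "ry": 0, "rz": 0}, {"x": 0, "y": 0, "z": 0, "rx": 0, "ry": 0, "rz": 0}, {"x": 0, "y": 0, "z": 0, "rx": 0, "ry": 0, "rz": 0}, {"x": 0, "y": 0, "z": 0, "rx": 0, "ry": 0, "rz": 0}, {"x": 0, "y": 0, "z": 0, "rx": 0, "ry": 0, "rz": 0}, {"x": 0, "y": 0, "z": 0, "rx": 0, "ry": 0, "rz": 0}], grip=0, grip_force=40)

```text
time: 11.75
tool_pos: [0.5223, -0.1948, 0.0298]
tcp_rot: [179.9, 0.0, 102.5]
ft_force: [-0.2, 1.4, 6.9]
gripper_width: 0.0274
finger_force: 39.1
```

carry_out(increments=[{"x": 0, "y": 0, "z": -0.01, "rx": 0, "ry": 0, "rz": 0}, {"x": 0, "y": 0, "z": -0.02, "rx": 0, "ry": 0, "rz": 0}, {"x": 0, "y": 0, "z": -0.03, "rx": 0, "ry": 0, "rz": 0}, {"x": 0, "y": 0, "z": -0.03, "rx": 0, "ry": 0, "rz": 0}, {"x": 0, "y": 0, "z": -0.01, "rx": 0, "ry": 0, "rz": 0}, {"x": 0, "y": 0, "z": 0, "rx": 0, "ry": 0, "rz": 0}, {"x": 0, "y": 0, "z": 0, "rx": 0, "ry": 0, "rz": 0}, {"x": 0, "y": 0, "z": 0, "rx": 0, "ry": 0, "rz": 0}])

```text
time: 12.42
tool_pos: [0.5208, -0.194, 0.1278]
tcp_rot: [-179.9, -0.1, 102.5]
ft_force: [-0.6, 1.3, -2.8]
gripper_width: 0.0271
finger_force: 39.6
```

```bash
python3 go.py .524 .1964 .03 130.6
```

```text
t 12.4167 pos [ 0.5208 -0.194   0.1278] rot [-1.7988e+02 -8.0000e-02  1.0250e+02] w 0.027125463934295713 f [-0.6  1.3 -2.8]
shift [0.3803 0.0878 0.0981] turn/180 [-0.00055556 -0.00061111 -0.15611111] shift in end frame [0.2943 0.2564 0.0978]
```

carry_out(increments=[{"x": 0.038, "y": 0.0088, "z": 0, "rx": 0, "ry": 0, "rz": 0}, {"x": 0.038, "y": 0.0088, "z": 0, "rx": 0, "ry": 0, "rz": 0}, {"x": 0.038, "y": 0.0088, "z": 0, "rx": 0, "ry": 0, "rz": 0}, {"x": 0.038, "y": 0.0088, "z": 0, "rx": 0, "ry": 0, "rz": 0}, {"x": 0.038, "y": 0.0088, "z": 0, "rx": 0, "ry": 0, "rz": 0}, {"x": 0.038, "y": 0.0088, "z": 0, "rx": 0, "ry": 0, "rz": 0}, {"x": 0.038, "y": 0.0088, "z": 0, "rx": 0, "ry": 0, "rz": 0}, {"x": 0.038, "y": 0.0088, "z": 0, "rx": 0, "ry": 0, "rz": 0}, {"x": 0.038, "y": 0.0088, "z": 0, "rx": 0, "ry": 0, "rz": 0}, {"x": 0.038, "y": 0.0088, "z": 0, "rx": 0, "ry": 0, "rz": 0}])

```text
time: 13.25
tool_pos: [0.5242, 0.1971, 0.1273]
tcp_rot: [-179.8, 0.0, 102.5]
ft_force: [1.2, -0.8, -1.8]
gripper_width: 0.0276
finger_force: 39.7
```

carry_out(increments=[{"x": 0, "y": 0, "z": 0, "rx": 0, "ry": 0, "rz": -0.0312}, {"x": 0, "y": 0, "z": 0, "rx": 0, "ry": 0, "rz": -0.0312}, {"x": 0, "y": 0, "z": 0, "rx": 0, "ry": 0, "rz": -0.0312}, {"x": 0, "y": 0, "z": 0, "rx": 0, "ry": 0, "rz": -0.0312}, {"x": 0, "y": 0, "z": 0, "rx": 0, "ry": 0, "rz": -0.0312}, {"x": 0, "y": 0, "z": 0, "rx": 0, "ry": 0, "rz": 0}, {"x": 0, "y": 0, "z": 0, "rx": 0, "ry": 0, "rz": 0}, {"x": 0, "y": 0, "z": 0, "rx": 0, "ry": 0, "rz": 0}])

```text
time: 13.92
tool_pos: [0.5251, 0.1952, 0.1282]
tcp_rot: [-179.9, -0.0, 130.4]
ft_force: [0.6, -0.2, -1.3]
gripper_width: 0.0274
finger_force: 39.7
```

```bash
python3 go.py .524 .1964 .03 130.6;  python3 - <<'E'
from h import *
a=cam("side")
cv2.imwrite("pics/s5.png",cv2.resize(a["img"][110:210,200:400],None,fx=3,fy=3))
E
```

```text
t 13.9167 pos [0.5251 0.1952 0.1282] rot [-1.7990e+02 -4.0000e-02  1.3038e+02] w 0.027353109286698297 f [ 0.6 -0.2 -1.3]
shift [0.0016 0.0001 0.0982] turn/180 [-0.00055556 -0.00022222 -0.00122222] shift in end frame [ 0.0016 -0.      0.0982]
```

View pics/s5.png

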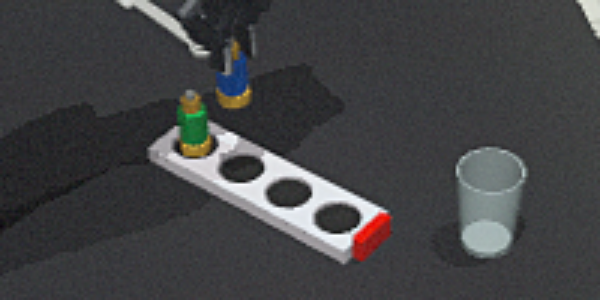

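Green stands upright in its pocket at (195,130), and blue hangs above the second pocket. Lowering by 0.0975 to z of about 0.0305.

carry_out(increments=[{"x": 0.0015, "y": 0, "z": 0.018, "rx": 0, "ry": 0, "rz": 0}, {"x": 0, "y": 0, "z": 0.025, "rx": 0, "ry": 0, "rz": 0}, {"x": 0, "y": 0, "z": 0.025, "rx": 0, "ry": 0, "rz": 0}, {"x": 0, "y": 0, "z": 0.018, "rx": 0, "ry": 0, "rz": 0}, {"x": 0, "y": 0, "z": 0.007, "rx": 0, "ry": 0, "rz": 0}, {"x": 0, "y": 0, "z": 0.0045, "rx": 0, "ry": 0, "rz": 0}, {"x": 0, "y": 0, "z": 0, "rx": 0, "ry": 0, "rz": 0}, {"x": 0, "y": 0, "z": 0, "rx": 0, "ry": 0, "rz": 0}, {"x": 0, "y": 0, "z": 0, "rx": 0, "ry": 0, "rz": 0}, {"x": 0, "y": 0, "z": 0, "rx": 0, "ry": 0, "rz": 0}])

```text
time: 14.8
tool_pos: [0.5254, 0.1969, 0.0328]
tcp_rot: [179.9, 0.0, 130.6]
ft_force: [-0.1, 0.2, -0.8]
gripper_width: 0.0269
finger_force: 39.7
```

carry_out(increments=[{"x": 0, "y": 0, "z": 0.002, "rx": 0, "ry": 0, "rz": 0}, {"x": 0, "y": 0, "z": 0, "rx": 0, "ry": 0, "rz": 0}, {"x": 0, "y": 0, "z": 0, "rx": 0, "ry": 0, "rz": 0}])

```text
time: 15.05
tool_pos: [0.5248, 0.1967, 0.03]
tcp_rot: [180.0, 0.0, 130.6]
ft_force: [-0.2, 0.5, 0.3]
gripper_width: 0.0275
finger_force: 39.8
```

carry_out(increments=[{"x": 0, "y": 0, "z": 0, "rx": 0, "ry": 0, "rz": 0}, {"x": 0, "y": 0, "z": 0, "rx": 0, "ry": 0, "rz": 0}, {"x": 0, "y": 0, "z": 0, "rx": 0, "ry": 0, "rz": 0}, {"x": 0, "y": 0, "z": 0, "rx": 0, "ry": 0, "rz": 0}, {"x": 0, "y": 0, "z": 0, "rx": 0, "ry": 0, "rz": 0}, {"x": 0, "y": 0, "z": 0, "rx": 0, "ry": 0, "rz": 0}], grip=1)

```text
time: 15.55
tool_pos: [0.5246, 0.1966, 0.0297]
tcp_rot: [180.0, 0.0, 130.6]
ft_force: [0.3, 0.1, -0.5]
gripper_width: 0.0854
finger_force: 0.0
```

carry_out(increments=[{"x": 0, "y": 0, "z": -0.02, "rx": 0, "ry": 0, "rz": 0}, {"x": 0, "y": 0, "z": -0.03, "rx": 0, "ry": 0, "rz": 0}, {"x": 0, "y": 0, "z": -0.03, "rx": 0, "ry": 0, "rz": 0}, {"x": 0, "y": 0, "z": -0.018, "rx": 0, "ry": 0, "rz": 0}, {"x": 0, "y": 0, "z": 0, "rx": 0, "ry": 0, "rz": 0.0312}, {"x": 0, "y": 0, "z": 0, "rx": 0, "ry": 0, "rz": 0.0312}, {"x": 0, "y": 0, "z": 0, "rx": 0, "ry": 0, "rz": 0.0312}, {"x": 0, "y": 0, "z": 0, "rx": 0, "ry": 0, "rz": 0.0312}, {"x": 0, "y": 0, "z": 0, "rx": 0, "ry": 0, "rz": 0.0312}, {"x": 0, "y": 0, "z": 0, "rx": 0, "ry": 0, "rz": 0}])

```text
time: 16.38
tool_pos: [0.5245, 0.1967, 0.1277]
tcp_rot: [-180.0, 0.0, 102.2]
ft_force: [0.0, 0.2, 0.4]
gripper_width: 0.0855
finger_force: 0.0
```

```bash
python3 go.py .5337 -.2495 .029 102.5; python3 tall.py
```

```text
t 16.3833 pos [0.5245 0.1967 0.1277] rot [-1.7999e+02  1.0000e-02  1.0225e+02] w 0.08545373580285451 f [0.  0.2 0.4]
shift [-0.438  -0.0857  0.0987] turn/180 [-5.55555556e-05  5.55555556e-05 -1.38888889e-03] shift in end frame [-0.4376 -0.0876  0.0987]
top [435. 219.] 101 mid [ 0.5455 -0.317 ] tip [ 0.5451 -0.3176  0.0864] size [0.0268 0.0289 0.0451] carrier along(+red)/across  [171. 196. 200.]
top [412. 223.] 98 mid [ 0.5337 -0.2485] tip [ 0.5346 -0.2479  0.0895] size [0.0294 0.0296 0.0484] carrier along(+red)/across  [ 96. 191. 202.]
side [263. 147.] 115 mid [0.4797 0.2429] tip [0.4796 0.2444 0.0862] size [0.0305 0.0337 0.0439] carrier along(+red)/across [-0.0962  0.0037] [ 61. 113.  76.]
side [278. 155.] 113 mid [0.5203 0.1957] tip [0.52   0.1974 0.0845] size [0.0304 0.0305 0.0441] carrier along(+red)/across [-0.0339  0.0036] [123. 100.  82.]
side [312. 267.] 160 mid [ 0.533  -0.2508] tip [ 0.5323 -0.2478  0.0856] size [0.0306 0.024  0.0445] carrier along(+red)/across  [ 34. 161. 182.]
side [322. 289.] 174 mid [ 0.5438 -0.3179] tip [ 0.5433 -0.3167  0.0854] size [0.0311 0.0282 0.0449] carrier along(+red)/across  [150. 173. 181.]
```

Blue is placed within 4 mm as well. Next is yellow.

carry_out(increments=[{"x": -0.0398, "y": -0.008, "z": 0, "rx": 0, "ry": 0, "rz": 0}, {"x": -0.0398, "y": -0.008, "z": 0, "rx": 0, "ry": 0, "rz": 0}, {"x": -0.0398, "y": -0.008, "z": 0, "rx": 0, "ry": 0, "rz": 0}, {"x": -0.0398, "y": -0.008, "z": 0, "rx": 0, "ry": 0, "rz": 0}, {"x": -0.0398, "y": -0.008, "z": 0, "rx": 0, "ry": 0, "rz": 0}, {"x": -0.0398, "y": -0.008, "z": 0, "rx": 0, "ry": 0, "rz": 0}, {"x": -0.0398, "y": -0.008, "z": 0, "rx": 0, "ry": 0, "rz": 0}, {"x": -0.0398, "y": -0.008, "z": 0, "rx": 0, "ry": 0, "rz": 0}, {"x": -0.0398, "y": -0.008, "z": 0, "rx": 0, "ry": 0, "rz": 0}, {"x": -0.0398, "y": -0.008, "z": 0, "rx": 0, "ry": 0, "rz": 0}])

```text
time: 17.32
tool_pos: [0.5323, -0.2113, 0.1278]
tcp_rot: [180.0, -0.0, 102.7]
ft_force: [1.3, -0.4, -0.0]
gripper_width: 0.0851
finger_force: 0.0
```

carry_out(increments=[{"x": -0.0398, "y": -0.008, "z": 0, "rx": 0, "ry": 0, "rz": 0}, {"x": 0, "y": 0, "z": 0, "rx": 0, "ry": 0, "rz": 0}, {"x": 0, "y": 0, "z": 0, "rx": 0, "ry": 0, "rz": 0}, {"x": 0, "y": 0, "z": 0, "rx": 0, "ry": 0, "rz": 0}, {"x": 0, "y": 0, "z": 0, "rx": 0, "ry": 0, "rz": 0}])

```text
time: 17.73
tool_pos: [0.5336, -0.2482, 0.1275]
tcp_rot: [180.0, -0.1, 102.7]
ft_force: [1.2, -0.7, -0.4]
gripper_width: 0.0856
finger_force: 0.0
```

```bash
python3 go.py .5337 -.2495 .029 102.5
```

```text
t 17.7333 pos [ 0.5336 -0.2482  0.1275] rot [ 1.8000e+02 -7.0000e-02  1.0267e+02] w 0.08556887325256544 f [ 1.2 -0.7 -0.4]
shift [-0.0015 -0.0002  0.0985] turn/180 [ 0.         -0.00038889  0.00094444] shift in end frame [-0.0013 -0.0002  0.0985]
```

carry_out(increments=[{"x": 0, "y": 0, "z": 0.018, "rx": 0, "ry": 0, "rz": 0}, {"x": 0, "y": 0, "z": 0.025, "rx": 0, "ry": 0, "rz": 0}, {"x": 0, "y": 0, "z": 0.025, "rx": 0, "ry": 0, "rz": 0}, {"x": 0, "y": 0, "z": 0.018, "rx": 0, "ry": 0, "rz": 0}, {"x": 0, "y": 0, "z": 0.008, "rx": 0, "ry": 0, "rz": 0}, {"x": 0, "y": 0, "z": 0.004, "rx": 0, "ry": 0, "rz": 0}, {"x": 0, "y": 0, "z": 0, "rx": 0, "ry": 0, "rz": 0}, {"x": 0, "y": 0, "z": 0, "rx": 0, "ry": 0, "rz": 0}])

```text
time: 18.4
tool_pos: [0.5341, -0.2496, 0.0306]
tcp_rot: [179.9, 0.0, 102.5]
ft_force: [-0.5, -0.2, -0.1]
gripper_width: 0.0852
finger_force: 0.0
```

carry_out(increments=[{"x": 0, "y": 0, "z": 0, "rx": 0, "ry": 0, "rz": 0}, {"x": 0, "y": 0, "z": 0, "rx": 0, "ry": 0, "rz": 0}, {"x": 0, "y": 0, "z": 0, "rx": 0, "ry": 0, "rz": 0}, {"x": 0, "y": 0, "z": 0, "rx": 0, "ry": 0, "rz": 0}, {"x": 0, "y": 0, "z": 0, "rx": 0, "ry": 0, "rz": 0}, {"x": 0, "y": 0, "z": 0, "rx": 0, "ry": 0, "rz": 0}, {"x": 0, "y": 0, "z": 0, "rx": 0, "ry": 0, "rz": 0}, {"x": 0, "y": 0, "z": 0, "rx": 0, "ry": 0, "rz": 0}], grip=0, grip_force=40)

```text
time: 19.07
tool_pos: [0.5338, -0.2501, 0.0303]
tcp_rot: [179.9, 0.0, 102.5]
ft_force: [0.4, -0.3, 5.1]
gripper_width: 0.0275
finger_force: 39.1
```

carry_out(increments=[{"x": 0, "y": 0, "z": -0.01, "rx": 0, "ry": 0, "rz": 0}, {"x": 0, "y": 0, "z": -0.02, "rx": 0, "ry": 0, "rz": 0}, {"x": 0, "y": 0, "z": -0.03, "rx": 0, "ry": 0, "rz": 0}, {"x": 0, "y": 0, "z": -0.03, "rx": 0, "ry": 0, "rz": 0}, {"x": 0, "y": 0, "z": -0.01, "rx": 0, "ry": 0, "rz": 0}, {"x": 0, "y": 0, "z": 0, "rx": 0, "ry": 0, "rz": 0}, {"x": 0, "y": 0, "z": 0, "rx": 0, "ry": 0, "rz": 0}, {"x": 0, "y": 0, "z": 0, "rx": 0, "ry": 0, "rz": 0}])

```text
time: 19.73
tool_pos: [0.5324, -0.2491, 0.1282]
tcp_rot: [-179.9, -0.1, 102.5]
ft_force: [-1.0, 0.8, -1.7]
gripper_width: 0.0274
finger_force: 39.6
```

```bash
python3 go.py .5657 .1479 .0305 130.6
```

```text
t 19.7333 pos [ 0.5324 -0.2491  0.1282] rot [-1.7988e+02 -1.0000e-01  1.0250e+02] w 0.027406343774443422 f [-1.   0.8 -1.7]
shift [0.3802 0.1187 0.0981] turn/180 [-0.00055556 -0.00072222 -0.15611111] shift in end frame [0.2798 0.2837 0.0977]
```

carry_out(increments=[{"x": 0.038, "y": 0.0118, "z": 0, "rx": 0, "ry": 0, "rz": 0}, {"x": 0.038, "y": 0.0118, "z": 0, "rx": 0, "ry": 0, "rz": 0}, {"x": 0.038, "y": 0.0118, "z": 0, "rx": 0, "ry": 0, "rz": 0}, {"x": 0.038, "y": 0.0118, "z": 0, "rx": 0, "ry": 0, "rz": 0}, {"x": 0.038, "y": 0.0118, "z": 0, "rx": 0, "ry": 0, "rz": 0}, {"x": 0.038, "y": 0.0118, "z": 0, "rx": 0, "ry": 0, "rz": 0}, {"x": 0.038, "y": 0.0118, "z": 0, "rx": 0, "ry": 0, "rz": 0}, {"x": 0.038, "y": 0.0118, "z": 0, "rx": 0, "ry": 0, "rz": 0}, {"x": 0.038, "y": 0.0118, "z": 0, "rx": 0, "ry": 0, "rz": 0}, {"x": 0.038, "y": 0.0118, "z": 0, "rx": 0, "ry": 0, "rz": 0}])

```text
time: 20.57
tool_pos: [0.565, 0.1485, 0.1277]
tcp_rot: [-179.8, 0.0, 102.5]
ft_force: [1.3, -0.8, -1.1]
gripper_width: 0.0272
finger_force: 39.6
```

carry_out(increments=[{"x": 0, "y": 0, "z": 0, "rx": 0, "ry": 0, "rz": -0.0312}, {"x": 0, "y": 0, "z": 0, "rx": 0, "ry": 0, "rz": -0.0312}, {"x": 0, "y": 0, "z": 0, "rx": 0, "ry": 0, "rz": -0.0312}, {"x": 0, "y": 0, "z": 0, "rx": 0, "ry": 0, "rz": -0.0312}, {"x": 0, "y": 0, "z": 0, "rx": 0, "ry": 0, "rz": -0.0312}, {"x": 0, "y": 0, "z": 0, "rx": 0, "ry": 0, "rz": 0}, {"x": 0, "y": 0, "z": 0, "rx": 0, "ry": 0, "rz": 0}, {"x": 0, "y": 0, "z": 0, "rx": 0, "ry": 0, "rz": 0}])

```text
time: 21.23
tool_pos: [0.5659, 0.1465, 0.1287]
tcp_rot: [-179.9, -0.0, 130.4]
ft_force: [0.7, -0.0, -1.8]
gripper_width: 0.0272
finger_force: 39.6
```

```bash
python3 go.py .5657 .1479 .0305 130.6
```

```text
t 21.2333 pos [0.5659 0.1465 0.1287] rot [-1.7990e+02 -5.0000e-02  1.3038e+02] w 0.027176892803694997 f [ 0.7 -0.  -1.8]
shift [0.0011 0.001  0.0982] turn/180 [-0.00055556 -0.00027778 -0.00122222] shift in end frame [0.0012 0.0008 0.0982]
```

carry_out(increments=[{"x": 0.001, "y": 0.0005, "z": 0.018, "rx": 0, "ry": 0, "rz": 0}, {"x": 0, "y": 0, "z": 0.025, "rx": 0, "ry": 0, "rz": 0}, {"x": 0, "y": 0, "z": 0.025, "rx": 0, "ry": 0, "rz": 0}, {"x": 0, "y": 0, "z": 0.018, "rx": 0, "ry": 0, "rz": 0}, {"x": 0, "y": 0, "z": 0.007, "rx": 0, "ry": 0, "rz": 0}, {"x": 0, "y": 0, "z": 0.0045, "rx": 0, "ry": 0, "rz": 0}, {"x": 0, "y": 0, "z": 0.002, "rx": 0, "ry": 0, "rz": 0}, {"x": 0, "y": 0, "z": 0, "rx": 0, "ry": 0, "rz": 0}, {"x": 0, "y": 0, "z": 0, "rx": 0, "ry": 0, "rz": 0}, {"x": 0, "y": 0, "z": 0, "rx": 0, "ry": 0, "rz": 0}])

```text
time: 22.07
tool_pos: [0.5669, 0.1481, 0.0312]
tcp_rot: [179.9, 0.0, 130.6]
ft_force: [0.0, 0.5, -2.2]
gripper_width: 0.0274
finger_force: 39.6
```

carry_out(increments=[{"x": 0, "y": 0, "z": 0, "rx": 0, "ry": 0, "rz": 0}, {"x": 0, "y": 0, "z": 0, "rx": 0, "ry": 0, "rz": 0}])

```text
time: 22.23
tool_pos: [0.5665, 0.1479, 0.0307]
tcp_rot: [179.9, 0.0, 130.6]
ft_force: [0.6, -0.8, -1.0]
gripper_width: 0.0274
finger_force: 39.6
```

Yellow is at its pocket, under 1 mm above the pick height. Releasing.

carry_out(increments=[{"x": 0, "y": 0, "z": 0, "rx": 0, "ry": 0, "rz": 0}, {"x": 0, "y": 0, "z": 0, "rx": 0, "ry": 0, "rz": 0}, {"x": 0, "y": 0, "z": 0, "rx": 0, "ry": 0, "rz": 0}, {"x": 0, "y": 0, "z": 0, "rx": 0, "ry": 0, "rz": 0}, {"x": 0, "y": 0, "z": 0, "rx": 0, "ry": 0, "rz": 0}, {"x": 0, "y": 0, "z": 0, "rx": 0, "ry": 0, "rz": 0}], grip=1)

```text
time: 22.73
tool_pos: [0.5662, 0.1478, 0.0302]
tcp_rot: [-180.0, 0.0, 130.6]
ft_force: [0.5, -1.9, -0.4]
gripper_width: 0.0854
finger_force: 0.0
```

carry_out(increments=[{"x": 0, "y": 0, "z": -0.02, "rx": 0, "ry": 0, "rz": 0}, {"x": 0, "y": 0, "z": -0.03, "rx": 0, "ry": 0, "rz": 0}, {"x": 0, "y": 0, "z": -0.03, "rx": 0, "ry": 0, "rz": 0}, {"x": 0, "y": 0, "z": -0.018, "rx": 0, "ry": 0, "rz": 0}, {"x": 0, "y": 0, "z": 0, "rx": 0, "ry": 0, "rz": 0.0312}, {"x": 0, "y": 0, "z": 0, "rx": 0, "ry": 0, "rz": 0.0312}, {"x": 0, "y": 0, "z": 0, "rx": 0, "ry": 0, "rz": 0.0312}, {"x": 0, "y": 0, "z": 0, "rx": 0, "ry": 0, "rz": 0.0312}, {"x": 0, "y": 0, "z": 0, "rx": 0, "ry": 0, "rz": 0.0312}, {"x": 0, "y": 0, "z": 0, "rx": 0, "ry": 0, "rz": 0}])

```text
time: 23.57
tool_pos: [0.566, 0.1479, 0.1282]
tcp_rot: [-180.0, 0.0, 102.3]
ft_force: [0.5, -0.7, -0.4]
gripper_width: 0.0855
finger_force: 0.0
```

```bash
python3 go.py .5445 -.3175 .029 102.5; python3 tall.py
```

```text
t 23.5667 pos [0.566  0.1479 0.1282] rot [-1.8000e+02  1.0000e-02  1.0225e+02] w 0.08553726538160121 f [ 0.5 -0.7 -0.4]
shift [-0.4502 -0.1198  0.0992] turn/180 [-0.00000000e+00  5.55555556e-05 -1.38888889e-03] shift in end frame [-0.4497 -0.1218  0.0992]
top [435. 219.] 101 mid [ 0.5445 -0.3163] tip [ 0.5446 -0.3173  0.0866] size [0.0289 0.0312 0.0437] carrier along(+red)/across  [170. 195. 199.]
side [263. 147.] 109 mid [0.4799 0.2424] tip [0.4802 0.2447 0.0855] size [0.0299 0.0251 0.0441] carrier along(+red)/across [-0.0957  0.0039] [54. 99. 67.]
side [278. 155.] 111 mid [0.5204 0.1947] tip [0.5205 0.1974 0.0861] size [0.031 0.027 0.045] carrier along(+red)/across [-0.0331  0.0041] [117.  98.  84.]
side [295. 163.] 112 mid [0.5633 0.1464] tip [0.5624 0.1497 0.0864] size [0.0306 0.032  0.0446] carrier along(+red)/across [0.0315 0.0028] [ 37. 152. 175.]
side [322. 289.] 171 mid [ 0.5436 -0.3182] tip [ 0.5442 -0.3155  0.0856] size [0.0311 0.0245 0.0436] carrier along(+red)/across  [149. 173. 181.]
```

Yellow is good. Next is white: 12 rows of (-0.0375, -0.0101).

carry_out(increments=[{"x": -0.0375, "y": -0.0101, "z": 0, "rx": 0, "ry": 0, "rz": 0}, {"x": -0.0375, "y": -0.0101, "z": 0, "rx": 0, "ry": 0, "rz": 0}, {"x": -0.0375, "y": -0.0101, "z": 0, "rx": 0, "ry": 0, "rz": 0}, {"x": -0.0375, "y": -0.0101, "z": 0, "rx": 0, "ry": 0, "rz": 0}, {"x": -0.0375, "y": -0.0101, "z": 0, "rx": 0, "ry": 0, "rz": 0}, {"x": -0.0375, "y": -0.0101, "z": 0, "rx": 0, "ry": 0, "rz": 0}, {"x": -0.0375, "y": -0.0101, "z": 0, "rx": 0, "ry": 0, "rz": 0}, {"x": -0.0375, "y": -0.0101, "z": 0, "rx": 0, "ry": 0, "rz": 0}, {"x": -0.0375, "y": -0.0101, "z": 0, "rx": 0, "ry": 0, "rz": 0}, {"x": -0.0375, "y": -0.0101, "z": 0, "rx": 0, "ry": 0, "rz": 0}])

```text
time: 24.5
tool_pos: [0.5482, -0.2421, 0.1283]
tcp_rot: [180.0, -0.0, 102.7]
ft_force: [-0.2, -0.2, 0.5]
gripper_width: 0.0853
finger_force: 0.0
```

carry_out(increments=[{"x": -0.0375, "y": -0.0101, "z": 0, "rx": 0, "ry": 0, "rz": 0}, {"x": -0.0375, "y": -0.0101, "z": 0, "rx": 0, "ry": 0, "rz": 0}, {"x": 0, "y": 0, "z": 0, "rx": 0, "ry": 0, "rz": 0}, {"x": 0, "y": 0, "z": 0, "rx": 0, "ry": 0, "rz": 0}, {"x": 0, "y": 0, "z": 0, "rx": 0, "ry": 0, "rz": 0}, {"x": 0, "y": 0, "z": 0, "rx": 0, "ry": 0, "rz": 0}])

```text
time: 25.0
tool_pos: [0.5456, -0.3161, 0.128]
tcp_rot: [180.0, -0.1, 102.7]
ft_force: [-0.2, -0.4, -0.4]
gripper_width: 0.0852
finger_force: 0.0
```

```bash
python3 go.py .5442 -.3175 .029 102.5
```

```text
t 25.0 pos [ 0.5456 -0.3161  0.128 ] rot [ 1.7998e+02 -7.0000e-02  1.0267e+02] w 0.08523192175140593 f [-0.2 -0.4 -0.4]
shift [-0.0012 -0.0017  0.099 ] turn/180 [ 0.00011111 -0.00038889  0.00094444] shift in end frame [-0.0011 -0.0016  0.099 ]
```

carry_out(increments=[{"x": 0, "y": -0.001, "z": 0.018, "rx": 0, "ry": 0, "rz": 0}, {"x": 0, "y": 0, "z": 0.025, "rx": 0, "ry": 0, "rz": 0}, {"x": 0, "y": 0, "z": 0.025, "rx": 0, "ry": 0, "rz": 0}, {"x": 0, "y": 0, "z": 0.018, "rx": 0, "ry": 0, "rz": 0}, {"x": 0, "y": 0, "z": 0.008, "rx": 0, "ry": 0, "rz": 0}, {"x": 0, "y": 0, "z": 0.004, "rx": 0, "ry": 0, "rz": 0}, {"x": 0, "y": 0, "z": 0, "rx": 0, "ry": 0, "rz": 0}, {"x": 0, "y": 0, "z": 0, "rx": 0, "ry": 0, "rz": 0}])

```text
time: 25.67
tool_pos: [0.5449, -0.3179, 0.0312]
tcp_rot: [179.9, 0.0, 102.5]
ft_force: [0.0, -0.2, -0.1]
gripper_width: 0.0853
finger_force: 0.0
```

carry_out(increments=[{"x": 0, "y": 0, "z": 0, "rx": 0, "ry": 0, "rz": 0}, {"x": 0, "y": 0, "z": 0, "rx": 0, "ry": 0, "rz": 0}, {"x": 0, "y": 0, "z": 0, "rx": 0, "ry": 0, "rz": 0}, {"x": 0, "y": 0, "z": 0, "rx": 0, "ry": 0, "rz": 0}, {"x": 0, "y": 0, "z": 0, "rx": 0, "ry": 0, "rz": 0}, {"x": 0, "y": 0, "z": 0, "rx": 0, "ry": 0, "rz": 0}, {"x": 0, "y": 0, "z": 0, "rx": 0, "ry": 0, "rz": 0}, {"x": 0, "y": 0, "z": 0, "rx": 0, "ry": 0, "rz": 0}], grip=0, grip_force=40)

```text
time: 26.33
tool_pos: [0.5446, -0.3183, 0.0308]
tcp_rot: [179.9, 0.0, 102.5]
ft_force: [0.8, 0.3, 5.7]
gripper_width: 0.0271
finger_force: 39.2
```

carry_out(increments=[{"x": 0, "y": 0, "z": -0.01, "rx": 0, "ry": 0, "rz": 0}, {"x": 0, "y": 0, "z": -0.02, "rx": 0, "ry": 0, "rz": 0}, {"x": 0, "y": 0, "z": -0.03, "rx": 0, "ry": 0, "rz": 0}, {"x": 0, "y": 0, "z": -0.03, "rx": 0, "ry": 0, "rz": 0}, {"x": 0, "y": 0, "z": -0.01, "rx": 0, "ry": 0, "rz": 0}, {"x": 0, "y": 0, "z": 0, "rx": 0, "ry": 0, "rz": 0}, {"x": 0, "y": 0, "z": 0, "rx": 0, "ry": 0, "rz": 0}, {"x": 0, "y": 0, "z": 0, "rx": 0, "ry": 0, "rz": 0}])

```text
time: 27.0
tool_pos: [0.5432, -0.3172, 0.1285]
tcp_rot: [-179.9, -0.1, 102.5]
ft_force: [1.2, 0.7, -1.7]
gripper_width: 0.0272
finger_force: 39.6
```

```bash
python3 go.py .6072 .0993 .0305 130.6
```

```text
t 27.0 pos [ 0.5432 -0.3172  0.1285] rot [-1.7988e+02 -1.2000e-01  1.0250e+02] w 0.027246754802254 f [ 1.2  0.7 -1.7]
shift [0.3926 0.1528 0.0985] turn/180 [-0.0005     -0.00083333 -0.15611111] shift in end frame [0.2746 0.3196 0.098 ]
```

carry_out(increments=[{"x": 0.0357, "y": 0.0138, "z": 0, "rx": 0, "ry": 0, "rz": 0}, {"x": 0.0357, "y": 0.0138, "z": 0, "rx": 0, "ry": 0, "rz": 0}, {"x": 0.0357, "y": 0.0138, "z": 0, "rx": 0, "ry": 0, "rz": 0}, {"x": 0.0357, "y": 0.0138, "z": 0, "rx": 0, "ry": 0, "rz": 0}, {"x": 0.0357, "y": 0.0138, "z": 0, "rx": 0, "ry": 0, "rz": 0}, {"x": 0.0357, "y": 0.0138, "z": 0, "rx": 0, "ry": 0, "rz": 0}, {"x": 0.0357, "y": 0.0138, "z": 0, "rx": 0, "ry": 0, "rz": 0}, {"x": 0.0357, "y": 0.0138, "z": 0, "rx": 0, "ry": 0, "rz": 0}, {"x": 0.0357, "y": 0.0138, "z": 0, "rx": 0, "ry": 0, "rz": 0}, {"x": 0.0357, "y": 0.0138, "z": 0, "rx": 0, "ry": 0, "rz": 0}])

```text
time: 27.83
tool_pos: [0.6005, 0.0623, 0.1281]
tcp_rot: [-179.8, -0.0, 102.5]
ft_force: [1.0, -0.9, -1.6]
gripper_width: 0.0272
finger_force: 39.6
```

carry_out(increments=[{"x": 0.0357, "y": 0.0138, "z": 0, "rx": 0, "ry": 0, "rz": 0}, {"x": 0, "y": 0, "z": 0, "rx": 0, "ry": 0, "rz": -0.0312}, {"x": 0, "y": 0, "z": 0, "rx": 0, "ry": 0, "rz": -0.0312}, {"x": 0, "y": 0, "z": 0, "rx": 0, "ry": 0, "rz": -0.0312}, {"x": 0, "y": 0, "z": 0, "rx": 0, "ry": 0, "rz": -0.0312}, {"x": 0, "y": 0, "z": 0, "rx": 0, "ry": 0, "rz": -0.0312}, {"x": 0, "y": 0, "z": 0, "rx": 0, "ry": 0, "rz": 0}, {"x": 0, "y": 0, "z": 0, "rx": 0, "ry": 0, "rz": 0}, {"x": 0, "y": 0, "z": 0, "rx": 0, "ry": 0, "rz": 0}])

```text
time: 28.58
tool_pos: [0.6069, 0.0981, 0.1291]
tcp_rot: [-179.9, -0.1, 130.4]
ft_force: [0.3, -0.1, -1.3]
gripper_width: 0.0271
finger_force: 39.6
```

```bash
python3 go.py .6072 .0993 .0305 130.6
```

```text
t 28.5833 pos [0.6069 0.0981 0.1291] rot [-1.7991e+02 -6.0000e-02  1.3037e+02] w 0.02713534661632048 f [ 0.3 -0.1 -1.3]
shift [0.0006 0.0012 0.0986] turn/180 [-0.0005     -0.00033333 -0.00127778] shift in end frame [0.0007 0.0011 0.0986]
```

carry_out(increments=[{"x": 0.0005, "y": 0.0005, "z": 0.018, "rx": 0, "ry": 0, "rz": 0}, {"x": 0, "y": 0, "z": 0.025, "rx": 0, "ry": 0, "rz": 0}, {"x": 0, "y": 0, "z": 0.025, "rx": 0, "ry": 0, "rz": 0}, {"x": 0, "y": 0, "z": 0.018, "rx": 0, "ry": 0, "rz": 0}, {"x": 0, "y": 0, "z": 0.007, "rx": 0, "ry": 0, "rz": 0}, {"x": 0, "y": 0, "z": 0.0045, "rx": 0, "ry": 0, "rz": 0}, {"x": 0, "y": 0, "z": 0.002, "rx": 0, "ry": 0, "rz": 0}, {"x": 0, "y": 0, "z": 0, "rx": 0, "ry": 0, "rz": 0}, {"x": 0, "y": 0, "z": 0, "rx": 0, "ry": 0, "rz": 0}, {"x": 0, "y": 0, "z": 0, "rx": 0, "ry": 0, "rz": 0}])

```text
time: 29.42
tool_pos: [0.6083, 0.0991, 0.0317]
tcp_rot: [179.9, 0.1, 130.6]
ft_force: [-0.6, -0.3, -0.9]
gripper_width: 0.0271
finger_force: 39.7
```

carry_out(increments=[{"x": 0, "y": 0, "z": 0, "rx": 0, "ry": 0, "rz": 0}, {"x": 0, "y": 0, "z": 0, "rx": 0, "ry": 0, "rz": 0}])

```text
time: 29.58
tool_pos: [0.6078, 0.099, 0.0312]
tcp_rot: [180.0, 0.0, 130.6]
ft_force: [0.5, -0.3, -0.3]
gripper_width: 0.0273
finger_force: 39.6
```

carry_out(increments=[{"x": 0, "y": 0, "z": 0, "rx": 0, "ry": 0, "rz": 0}, {"x": 0, "y": 0, "z": 0, "rx": 0, "ry": 0, "rz": 0}, {"x": 0, "y": 0, "z": 0, "rx": 0, "ry": 0, "rz": 0}, {"x": 0, "y": 0, "z": 0, "rx": 0, "ry": 0, "rz": 0}, {"x": 0, "y": 0, "z": 0, "rx": 0, "ry": 0, "rz": 0}, {"x": 0, "y": 0, "z": 0, "rx": 0, "ry": 0, "rz": 0}], grip=1)

```text
time: 30.08
tool_pos: [0.6075, 0.099, 0.0307]
tcp_rot: [180.0, -0.0, 130.6]
ft_force: [-1.1, 0.1, -0.3]
gripper_width: 0.0855
finger_force: 0.0
```

carry_out(increments=[{"x": 0, "y": 0, "z": -0.02, "rx": 0, "ry": 0, "rz": 0}, {"x": 0, "y": 0, "z": -0.03, "rx": 0, "ry": 0, "rz": 0}, {"x": 0, "y": 0, "z": -0.035, "rx": 0, "ry": 0, "rz": 0}, {"x": 0, "y": 0, "z": -0.035, "rx": 0, "ry": 0, "rz": 0}, {"x": 0, "y": 0, "z": -0.02, "rx": 0, "ry": 0, "rz": 0}, {"x": 0, "y": -0.035, "z": 0, "rx": 0, "ry": 0, "rz": 0}, {"x": 0, "y": -0.035, "z": 0, "rx": 0, "ry": 0, "rz": 0}, {"x": 0, "y": -0.035, "z": 0, "rx": 0, "ry": 0, "rz": 0}, {"x": 0, "y": -0.035, "z": 0, "rx": 0, "ry": 0, "rz": 0}])

```text
time: 30.83
tool_pos: [0.4998, 0.0071, 0.1708]
tcp_rot: [180.0, 0.0, 130.6]
ft_force: [0.1, -1.3, -0.2]
gripper_width: 0.0856
finger_force: 0.0
```

carry_out(increments=[{"x": -0.03, "y": -0.01, "z": 0, "rx": 0, "ry": 0, "rz": 0}, {"x": -0.03, "y": -0.01, "z": 0, "rx": 0, "ry": 0, "rz": 0}, {"x": -0.03, "y": -0.01, "z": 0, "rx": 0, "ry": 0, "rz": 0}, {"x": -0.03, "y": -0.01, "z": 0, "rx": 0, "ry": 0, "rz": 0}, {"x": -0.03, "y": -0.01, "z": 0, "rx": 0, "ry": 0, "rz": 0}, {"x": 0, "y": 0, "z": 0, "rx": 0, "ry": 0, "rz": 0}, {"x": 0, "y": 0, "z": 0, "rx": 0, "ry": 0, "rz": 0}])

```text
time: 31.42
tool_pos: [0.5606, -0.1408, 0.1704]
tcp_rot: [-180.0, 0.0, 130.4]
ft_force: [0.3, 1.3, 0.5]
gripper_width: 0.0853
finger_force: 0.0
```

```bash
python3 tall.py;  python3 - <<'E'
from h import *
a=cam("side");b=cam("top")
cv2.imwrite("pics/s6.png",np.vstack([cv2.resize(a["img"][110:210,200:400],None,fx=3,fy=3),cv2.resize(b["img"][170:270,200:400],None,fx=3,fy=3)]))
E
```

```text
top [294. 201.] 89 mid [0.6061 0.0979] tip [0.6065 0.0991 0.0883] size [0.0294 0.0289 0.045 ] carrier along(+red)/across [0.0961 0.0017] [188. 212. 217.]
top [277. 215.] 89 mid [0.5655 0.148 ] tip [0.5656 0.1476 0.0893] size [0.0297 0.0298 0.0466] carrier along(+red)/across [0.0317 0.0001] [106. 209. 218.]
top [261. 230.] 96 mid [0.5224 0.1975] tip [0.5221 0.1969 0.0864] size [0.0293 0.0315 0.0443] carrier along(+red)/across [-0.034   0.0007] [155. 141. 130.]
top [245. 244.] 98 mid [0.4823 0.2424] tip [0.4818 0.2431 0.0868] size [0.0295 0.0283 0.0441] carrier along(+red)/across [-0.0941  0.002 ] [ 93. 160. 124.]
side [263. 147.] 112 mid [0.48  0.242] tip [0.48   0.2441 0.0842] size [0.0304 0.0277 0.0425] carrier along(+red)/across [-0.0953  0.0041] [ 67. 127.  82.]
side [278. 155.] 111 mid [0.5208 0.1973] tip [0.5198 0.1978 0.0872] size [0.0303 0.0341 0.0452] carrier along(+red)/across [-0.0349  0.0021] [127. 105.  87.]
side [294. 164.] 86 mid [0.5592 0.1477] tip [0.5601 0.1475 0.0884] size [0.023  0.0313 0.0452] carrier along(+red)/across [0.0278 0.005 ] [ 41. 156. 178.]
```

View pics/s6.png

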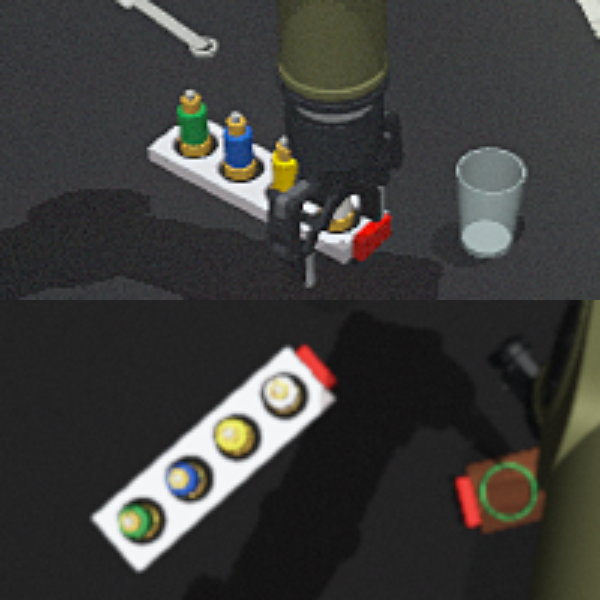

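All four stand upright in their pockets: top view green (140,520), blue (187,478), yellow (236,437), white (283,393) next to red. The beaker and spanner are unmoved and the arm is clear.

```bash
python3 -c "from bench import bot; print(bot.hand_in())"
```

```text
the job is handed in; nothing more can be done
None
```

I moved all four nozzles into the carrier in reverse order and handed the job in at about 31 s. In the last images each stood upright within about 5 mm of its pocket's centre; hand-in returned no verdict.

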